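Close the drilling jig for a model-car deck

TASK

A cardboard car deck is lying in the drilling jig on the bench, ready to be drilled. Take the long drilling plate (the one whose two holes match the jig's two guide pins) by its handle, lower it gently and level over both pins until it lies fully down and flat on the deck, and let go. Leave the shorter plate where it is.

Things in the scene. Friction and masses are not known exactly. Their poses are not given: they have to be found in the camera images.
- jig_base: Jig: fixed plywood board 190 x 100 x 18 mm with two upright steel pins on its long centre line, 72 mm either side of the middle. Pins 12 mm thick, tips 58 mm above the bench, last 14 mm tapering to 4 mm. A cardboard deck 100 x 64 x 4 mm is stuck between the pins, its top 22 mm above the bench. Origin: centre of the board's underside, on the bench; x along the long side (through both pins), z up.
- top_plate: Loose long plate on the bench: plywood 180 x 70 x 12 mm, about 0.25 kg, 20 mm through holes on its long centre line, 72 mm either side of the middle. Central wooden handle block on top: 60 long (along x), 24 wide (along y), 45 mm high, top 57 mm above the underside. Fits either way round. Origin: centre of the underside; x along the long side, z up. Fully home: underside 22 mm above the bench.
- short_plate: A similar but shorter drilling plate for another jig, loose, lying on the bench: plywood 130 x 70 x 12 mm, holes only 94 mm apart, with a handle block 50 x 24 mm, 45 mm high. It does not fit these pins and is to be left alone. Origin: centre of its underside; x along the long side, z up.
Things that resemble listed ones, but are neither listed nor needed, are in the scene too. Leave any turquoise look-alike of the top_plate alone.

How it is judged:
On the way:
1. the long plate is above the jig's pins, roughly level (horizontal distance between top_plate and jig_base below 0.03 m and z of top_plate in the frame of jig_base above 0.05 m and angle between top_plate's own z axis and vertical below 0.26 rad), for 0.05 s.
At the end, for the whole second after the job is handed in: The long plate is at rest on the jig with both pins through its holes: middle within 10 mm of the jig's middle, underside no more than 5 mm above the deck, flat within 4 degrees and in line with the jig within 10 degrees; the short plate is within 30 mm of where it started (horizontal distance between top_plate and jig_base below 0.01 m and z of top_plate in the frame of jig_base below 0.027 m and angle between the x axis of top_plate and the x axis of jig_base, either way round below 0.175 rad and angle between top_plate's own z axis and vertical below 0.07 rad and linear speed of top_plate below 0.02 m/s and distance of short_plate from where it was at the start of the episode below 0.03 m); the robot touches nothing.
It fails at once if the long plate is dropped or slammed onto the jig (faster than 0.5 m/s on the pins) (horizontal distance between top_plate and jig_base below 0.03 m and z of top_plate in the frame of jig_base below 0.055 m and linear speed of top_plate above 0.5 m/s).
It fails at once if the long plate is lowered onto the pins tilted by more than 15 degrees (horizontal distance between top_plate and jig_base below 0.03 m and z of top_plate in the frame of jig_base below 0.055 m and angle between top_plate's own z axis and vertical above 0.26 rad).
It fails at once if the short plate is moved by more than 30 mm (distance of short_plate from where it was at the start of the episode above 0.03 m).
It also fails if it takes over 40 s, if anything falls off the work surface, if the arm or the gripper's body presses on something with over 40 N, if the wrist force passes 120 N, or if a joint passes its speed limit or range.

ROBOT

A 7-joint arm with a two-finger parallel gripper is mounted at the origin on the work surface. World frame = base frame: x ahead of the robot, y to its left, z up, the work surface at z = 0. Lengths are in m, angles in rad, forces in N, time in s.
With the tool pointing down it reaches from about 0.425 to 0.875 m from the base axis. Payload 8.4 kg.
Tool frame: the origin (TCP) lies at the very end of the fingers, on their centre line; the grasp point (between the pads) lies 19 mm behind it; z points along the fingers, y is the line along which they close (so a half turn about z gives the same grasp; the last joint's range is limited). The gripper opens to 85 mm and grips with 20 to 120 N. Pads are 22 mm wide; open, the fingers measure 114 mm over their backs; the gripper's body (76 mm by 85 mm) begins 54 mm behind the grasp point. The pads swing forward as they close: fully open they stand 13 mm farther back than shut.
Start: joints at [-1.264, 0.333, 0.04, 1.465, -0.013, 1.343, -0.059], TCP at [0.257, 0.597, 0.231] pointing down, gripper open.
Joint ranges: [-2.58, 2.58], [-0.38, 2.09], [-1.3, 1.39], [0.25, 2.4], [-1.5, 4.64], [0.08, 2.09], [-2.65, 2.65]. Speed limits (rad/s): [2.22, 2.22, 2.79, 2.79, 3.14, 3.14, 3.14].

INTERFACE

Orientations are given as a rotation vector (axis times angle).
In Python, from plant import r gives the robot as it stands. The module is installed in compiled form; this text tells all that it offers.
- The arm moves only by the tool arm_command, never from a script. Its argument "targets" is one flat list of numbers, 7 for each row, row after row: the shift along the world's x, y, z in m, then the turn, a rotation vector about the world's x, y, z in degrees, then the finger opening in m, from 0 to 0.0854. A call has 1 to 8 rows; each row shifts and turns the commanded pose from where the row before left it; what a row does not reach is not made up. A row lasts 1/10 s, in which the tool goes at most 50 mm and 8.59 degrees, less where a joint would pass 70% of its speed; a pose out of reach is approached as far as the arm can. A call with a gripper value outside its range is refused whole. The fingers move at their own pace and stop on an object; "force" is the grip in N (left out, the last holds). Time passes only in rows, so rows that do not move let the fingers close. It gives the time, the measured TCP pose, the force, the opening and the grip force at its end, in the units of the state.
- r.read_state(): the state, without advancing time (a new reading comes with each control period).
- r.read_camera(name): name is "scene" or "top"; returns (picture, depth): 400x640x3 uint8, red, green, blue; 400x640 float32, m along the optical axis (not along the pixel's ray), 0 where there is no reading.
- r.calibration(name): a dict with "mtx" (3x3 intrinsics, pixels), "R" (3x3) and "t" (3): a world point X has camera coordinates R X + t. Camera axes: x right, y down, z forward; pixel columns grow to the right and rows downward; lengths in m; the calibration is good to about 2 mm. A picture is of the moment at which its call begins. calibration takes no time and is no camera call.
- r.hand_in(): hands the job in; it is judged then, once.
Trained networks look in the newest picture that a camera, given by its name, has taken for a name from the list of things; names that differ only in an ending like _2 or _b are one class to them, and where a whole thing is asked for, a point or a joint stands for the part that bears it (a point fixed in the world has none). Each returns a list of dicts, best first, with "score" (0 to 1); they miss things now and then, are a little off and sometimes report something else, mostly with a low value. They report only what shows in the picture. A call takes as long as a camera call. They do not tell look-alikes from the thing itself.
- r.cut_out(target, camera): "region" (400x640 bool, what is visible of it) and "bbox" ([left, top, width, height] in pixels, round what is visible of it).
- r.place_of(target, camera): "centre" ([row, column] in pixels: a listed point, or the origin of a listed thing).
The state is a dict: "time_s": time; "joint_pos": joint angles; "joint_velocities": joint speeds; "joint_efforts": joint torques, N m; "tool_pos": TCP position; "eef_rot": TCP orientation; "ft_force": force on the tool from outside, world axes, zero at the start; "wrist_torque": the same for the moment, N m; "gripper_width": finger opening in m; "grasp_force": force on a finger pad.
Only numpy, scipy, OpenCV 4.12 (cv2) and the standard library are available. Lean on these libraries where they do the work, as an engineer would, in place of code of your own. Each camera call takes 0.05 s, during which the arm holds its last target. There are 200 camera calls.

## Working session

There is one attempt and no reset: what is moved stays moved. The work goes in short steps, Python scripts to look and compute and a tool call to move; the robot and the scene stay as the last step left them, time stands still between calls to the robot, and variables do not carry over. Pictures are saved under pics/ and viewed, at most 10 in all, crops included, and the job is handed in when it is done.

Besides the shell and the picture viewer there is one more tool, called after ">>>" as name(argument=value, ...) on one line, values as JSON. arm_command: Moves the arm, as the interface text tells. Its arguments: {"type":"object","properties":{"targets":{"type":"array","items":{"type":"number"}},"force":{"type":"number"}},"required":["targets"]}

```bash
mkdir -p pics; cat > h.py <<'E'
import numpy as np, cv2
from plant import r
def world(cam,depth,mask):
    c=r.calibration(cam);K=np.array(c["mtx"]);R=np.array(c["R"]);t=np.array(c["t"])
    v,u=np.nonzero(mask&(depth>0));z=depth[v,u]
    P=np.stack([(u-K[0,2])/K[0,0]*z,(v-K[1,2])/K[1,1]*z,z],1)
    return (P-t)@R,u,v   # R^T (P-t)
def snap(cam,name):
    p,d=r.read_camera(cam);cv2.imwrite(f"pics/{name}.png",p[:,:,::-1]);return p,d
E
python3 - <<'E'
from h import *
for cam in("top","scene"):
    p,d=snap(cam,cam+"0")
    for n in("jig_base","top_plate","short_plate"):
        for o in r.cut_out(n,cam):
            if o["score"]<.2: continue
            m=o["region"];P,u,v=world(cam,d,m)
            if len(P)<20: continue
            zt=np.percentile(P[:,2],99)
            rect=cv2.minAreaRect((P[:,:2]*1000).astype(np.float32))
            print(cam,n,round(o["score"],2),o["bbox"],p[m].mean(0).round(),"med",np.median(P,0).round(3),"zt",zt.round(3),rect)
s=r.read_state();print(s["time_s"],s["tool_pos"],s["eef_rot"])
cv2.imwrite("pics/both0.png",np.vstack([cv2.imread("pics/top0.png"),cv2.imread("pics/scene0.png")])[:, :][::1] if 0 else cv2.resize(np.vstack([cv2.imread("pics/top0.png"),cv2.imread("pics/scene0.png")]),(480,600)))
E
```

```text
top jig_base 0.88 [407.3, 109.4, 59.6, 90.2] [192. 153. 110.] med [ 0.548 -0.254  0.02 ] zt 0.046 ((550.90234375, -260.46734619140625), (190.95870971679688, 108.93125915527344), 4.324775695800781)
top top_plate 0.73 [370.9, 251.1, 95.4, 61.3] [ 67. 168. 155.] med [ 0.287 -0.205  0.013] zt 0.06 ((285.9189758300781, -209.94070434570312), (72.99102020263672, 180.5413818359375), 21.650222778320312)
top top_plate 0.65 [177.1, 111.4, 44.7, 86.1] [189. 156. 111.] med [0.55  0.242 0.013] zt 0.06 ((556.9035034179688, 248.45562744140625), (186.1899871826172, 74.36450958251953), 9.905760765075684)
top top_plate 0.59 [261.4, 216.1, 90.4, 70.5] [ 72. 172. 158.] med [0.346 0.02  0.013] zt 0.06 ((346.9501953125, 20.726661682128906), (74.00897216796875, 183.3289794921875), 31.15476417541504)
top short_plate 0.63 [294.8, 112.6, 49.8, 64.2] [197. 164. 116.] med [ 0.572 -0.01   0.013] zt 0.06 ((578.5164184570312, -10.0689697265625), (72.07362365722656, 132.0535125732422), 75.04133605957031)
scene jig_base 0.62 [156.6, 207.7, 58.9, 86.4] [225. 196. 151.] med [ 0.57  -0.254  0.017] zt 0.046 ((547.5120849
[... 289 characters left out ...]
)
scene top_plate 0.87 [281.5, 152.3, 82.2, 49.7] [ 76. 171. 162.] med [0.362 0.016 0.01 ] zt 0.056 ((339.14056396484375, 13.281837463378906), (101.26376342773438, 183.0452117919922), 31.20257568359375)
scene top_plate 0.79 [185.8, 136.7, 82.6, 46.7] [ 75. 169. 160.] med [ 0.3   -0.209  0.01 ] zt 0.056 ((271.87579345703125, -217.005126953125), (114.8613052368164, 186.23406982421875), 21.738964080810547)
scene short_plate 0.67 [284.0, 232.9, 53.1, 59.5] [219. 197. 150.] med [ 0.599 -0.012  0.01 ] zt 0.057 ((578.9016723632812, -10.834110260009766), (70.07135009765625, 140.0764617919922), 73.86419677734375)
0.4 [0.25656267 0.59715158 0.23118097] [-6.33028645e-01 -3.07713739e+00  3.61507220e-04]
```

View pics/top0.png

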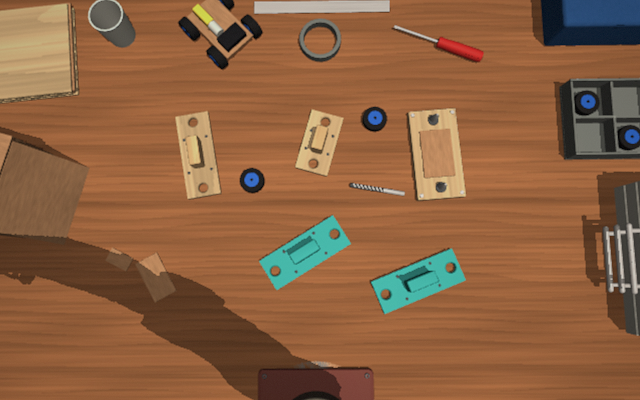

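View pics/scene0.png

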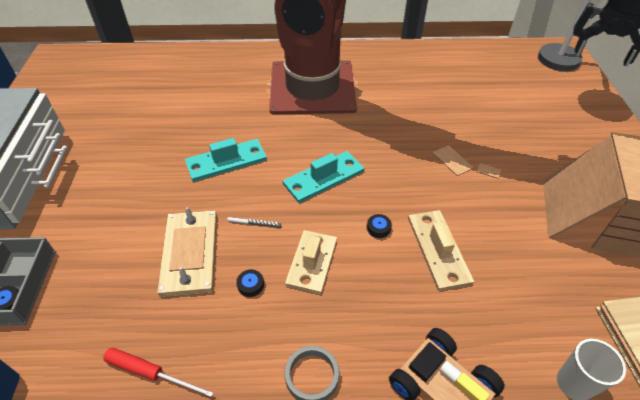

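The top picture shows the plain long plate at (198,155), the jig at (436,155), the short plate at (319,142), and two turquoise look-alikes at (305,252) and (418,280). A brown box sits at the left edge around (40,185). Next I refine the poses and check the box height.

```bash
cat >> h.py <<'E'
def fit(P,lo,hi,name):
    Q=P[(P[:,2]>lo)&(P[:,2]<hi)]
    if len(Q)<8: print(name,"few",len(Q));return
    (c,s,a)=cv2.minAreaRect((Q[:,:2]*1000).astype(np.float32))
    if s[0]<s[1]: a-=90
    print(name,len(Q),"c",np.round(c,1),"size",np.round(s,1),"ang",round(a,1),"mean",(Q.mean(0)*1000).round(1))
E
python3 - <<'E'
from h import *
for cam in("top","scene"):
    p,d=r.read_camera(cam)
    P,u,v=world(cam,d,d>0)
    A=P[(abs(P[:,0]-.557)<.12)&(abs(P[:,1]-.248)<.075)]
    J=P[(abs(P[:,0]-.551)<.12)&(abs(P[:,1]+.258)<.08)]
    fit(A,.008,.017,"plate");fit(A,.05,.065,"handle")
    fit(J,.012,.021,"board");fit(J,.0205,.026,"deck")
    for sg in(1,-1):
        q=J[(J[:,2]>.035)&((J[:,0]-.551)*sg>0)];print("pin",len(q),q.mean(0).round(4) if len(q) else"")
    B=P[(P[:,0]>.1)&(P[:,0]<.7)&(P[:,1]>.3)&(P[:,1]<.75)&(P[:,2]>.03)]
    print("box",B.min(0).round(3),B.max(0).round(3))
    if cam=="top":
        for o in r.place_of("top_plate",cam)+r.place_of("jig_base",cam): print(o)
E
```

```text
plate 2145 c [554.6 246.1] size [181.5  71.1] ang 9.8 mean [551.7 244.5  12.6]
handle 354 c [554.5 246. ] size [61.3 24.5] ang 11.2 mean [553.3 245.2  57.2]
board 2791 c [ 549.5 -240.3] size [191.1 134.8] ang 3.8 mean [ 548.5 -255.    18.2]
deck 1593 c [ 550.1 -255.9] size [187.7  99.3] ang 4.3 mean [ 549.1 -256.6   22.5]
pin 35 [ 0.6203 -0.2496  0.0486]
pin 33 [ 0.4776 -0.2602  0.0486]
box [0.371 0.493 0.03 ] [0.695 0.613 0.162]
{'centre': [152.4, 199.8], 'score': 0.85}
{'centre': [281.1, 412.6], 'score': 0.81}
{'centre': [251.5, 306.4], 'score': 0.73}
{'centre': [154.8, 436.4], 'score': 0.88}
plate 1735 c [558.7 245.1] size [181.8  72.1] ang 9.8 mean [572.7 243.3  10.2]
handle 323 c [558.7 245. ] size [60.4 25.1] ang 9.5 mean [560.6 244.6  54.5]
board 3561 c [ 554.1 -257.9] size [192.5 101.1] ang 4.1 mean [ 563.4 -255.7   17.1]
deck 536 c [ 556.7 -251. ] size [180.8  86.8] ang 8.9 mean [ 555.6 -258.8   21.5]
pin 51 [ 0.6281 -0.2512  0.0458]
pin 46 [ 0.4851 -0.262   0.0449]
box [0.218 0.495 0.03 ] [0.585 0.657 0.387]
```

>>> arm_command(targets=[0,-0.05,0,0,0,5,0.085,0,-0.05,0,0,0,5,0.085,0.02,-0.045,0,0,0,5,0.085,0.02,-0.045,0,0,0,5,0.085,0.045,-0.02,0,0,0,5,0.085,0.045,-0.02,0,0,0,5,0.085,0.045,-0.02,0,0,0,3,0.085,0.045,-0.02,0,0,0,0,0.085], force=60)

```text
time_s: 1.4
tool_pos: [0.4782, 0.3262, 0.2318]
eef_rot: [-0.271, 3.129, 0.001]
ft_force: [0.9, 1.0, 0.0]
gripper_width: 0.0855
grasp_force: 0.0
```

>>> arm_command(targets=[0.039,-0.03,0,0,0,0,0.085,0.0395,-0.03,0,0,0,0,0.085,0,-0.021,-0.03,0,0,0,0.085,0,0,-0.03,0,0,0,0.085,0,0,-0.02,0,0,0,0.085,0,0,0,0,0,0,0.085,0,0,0,0,0,0,0.085])

```text
time_s: 2.1
tool_pos: [0.5552, 0.2464, 0.1519]
eef_rot: [-0.267, 3.13, -0.0]
ft_force: [0.5, -0.1, 0.3]
gripper_width: 0.0851
grasp_force: 0.0
```

```bash
cat >> h.py <<'E'
def pose():
    from scipy.spatial.transform import Rotation as Ro
    s=r.read_state();M=Ro.from_rotvec(s["eef_rot"]).as_matrix()
    print("t",s["time_s"],"tcp",np.round(s["tool_pos"],4),"yang",np.degrees(np.arctan2(M[1,1],M[0,1])).round(1),"zz",M[:,2].round(3),"q",np.round(s["joint_pos"],2),"f",np.round(s["ft_force"],1),"w",s["gripper_width"],s["grasp_force"])
E
python3 - <<'E'
from h import *
pose()
p,d=snap("scene","s1")
E
```

```text
t 2.1 tcp [0.5552 0.2464 0.1519] yang 99.8 zz [ 0. -0. -1.] q [-0.74  0.31  0.3   1.69 -0.1   1.16  1.33] f [ 0.5 -0.1  0.3] w 0.08510053752959074 0.0
```

View pics/s1.png

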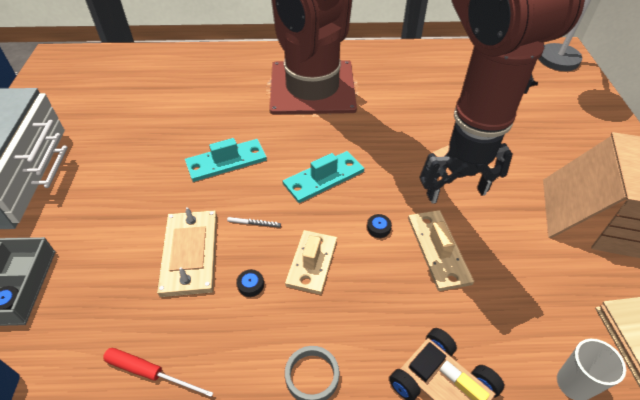

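The gripper straddles the handle at (441,236), fingers at (435,190) and (490,185), clear of its neighbours. I'll lower and grip.

>>> arm_command(targets=[0,0,-0.04,0,0,0,0.085,0,0,-0.04,0,0,0,0.085,0,0,-0.03,0,0,0,0.085,0,0,-0.018,0,0,0,0.085,0,0,0,0,0,0,0.085,0,0,0,0,0,0,0.015,0,0,0,0,0,0,0.015,0,0,0,0,0,0,0.015], force=60)

```text
time_s: 2.95
tool_pos: [0.5562, 0.2468, 0.0251]
eef_rot: [-0.267, 3.128, 0.002]
ft_force: [-0.5, 0.8, -0.1]
gripper_width: 0.0432
grasp_force: 0.0
```

>>> arm_command(targets=[0,0,0,0,0,0,0.015,0,0,0,0,0,0,0.015,0,0,0,0,0,0,0.015,0,0,0,0,0,0,0.015])

```text
time_s: 3.35
tool_pos: [0.5558, 0.2465, 0.0245]
eef_rot: [-0.267, 3.129, 0.001]
ft_force: [-1.2, -0.3, 6.6]
gripper_width: 0.0234
grasp_force: 60.9
```

>>> arm_command(targets=[0,0,0.02,0,0,0,0.015,0,0,0.035,0,0,0,0.015,0,0,0.04,0,0,0,0.015,0,0,0.03,0,0,0,0.015,0,-0.03,0,0,0,0,0.015,0,-0.04,0,0,0,-1,0.015,0,-0.04,0,0,0,-1,0.015,0,-0.04,0,0,0,-1,0.015])

```text
time_s: 4.15
tool_pos: [0.5546, 0.0946, 0.1482]
eef_rot: [0.184, -3.136, 0.0]
ft_force: [0.9, -0.3, -2.6]
gripper_width: 0.0234
grasp_force: 59.6
```

>>> arm_command(targets=[0,-0.045,0,0,0,-1,0.015,0,-0.045,0,0,0,-1,0.015,0,-0.045,0,0,0,-0.6,0.015,0,-0.045,0,0,0,0,0.015,0,-0.045,0,0,0,0,0.015,0,-0.045,0,0,0,0,0.015,0,-0.04,0,0,0,0,0.015,-0.0045,-0.025,0,0,0,0,0.015])

```text
time_s: 4.95
tool_pos: [0.5497, -0.2424, 0.1483]
eef_rot: [0.109, -3.139, 0.002]
ft_force: [0.5, 0.2, -2.5]
gripper_width: 0.0234
grasp_force: 59.5
```

>>> arm_command(targets=[0,-0.0175,0,0,0,0,0.015,0,0,-0.02,0,0,0,0.015,0,0,-0.02,0,0,0,0.015,0,0,0,0,0,0,0.015,0,0,0,0,0,0,0.015])

```text
time_s: 5.45
tool_pos: [0.5503, -0.2562, 0.1084]
eef_rot: [0.114, -3.139, -0.0]
ft_force: [0.5, -0.6, -2.4]
gripper_width: 0.0233
grasp_force: 59.5
```

```bash
python3 - <<'E'
from h import *
pose()
for cam in("top","scene"):
    p,d=snap(cam,cam+"2")
    P,u,v=world(cam,d,d>0)
    J=P[(abs(P[:,0]-.551)<.13)&(abs(P[:,1]+.256)<.085)]
    fit(J,.085,.105,"plate")
    for lo in(.06,.075,.09,.1,.12):print(lo,((J[:,2]>lo)&(J[:,2]<lo+.015)).sum(),end=" ")
    print()
    Q=J[(J[:,2]>.075)&(J[:,2]<.115)&(abs(J[:,0]-.551)>.04)]
    if len(Q)>50:
        A=np.c_[Q[:,:2],np.ones(len(Q))];print("plane",np.linalg.lstsq(A,Q[:,2],rcond=None)[0].round(3), np.median(Q[:,2]))
    fit(J,.012,.03,"board")
a=cv2.imread("pics/top2.png")[60:240,360:520];b=cv2.imread("pics/scene2.png")[100:320,100:320]
cv2.imwrite("pics/c2.png",np.hstack([cv2.resize(a,(390,440)),cv2.resize(b,(400,440))]))
E
```

```text
t 5.45 tcp [ 0.5503 -0.2562  0.1084] yang 94.2 zz [-0.001  0.    -1.   ] q [-0.1   0.38  0.57  1.74 -0.23  1.09  2.19] f [ 0.5 -0.6 -2.4] w 0.023282391713762292 59.50274348258972
plate 729 c [ 583.9 -224.8] size [ 55.7 140.6] ang -19.5 mean [ 599.  -235.4   95.6]
0.06 0 0.075 44 0.09 692 0.1 10 0.12 7 
plane [-0.018 -0.017  0.102] 0.09587607188464965
board 1001 c [ 555.9 -224.8] size [ 74.2 194. ] ang -8.8 mean [ 569.7 -219.7   18.9]
plate 1881 c [ 553.7 -256.1] size [182.1  71. ] ang 4.1 mean [ 590.6 -249.9   94.2]
0.06 0 0.075 196 0.09 1751 0.1 96 0.12 173 
plane [-0.006 -0.018  0.093] 0.09427358415491441
board 2061 c [ 554.7 -257.1] size [192.8 100.7] ang 3.8 mean [ 587.3 -240.9   16.8]
```

View pics/c2.png

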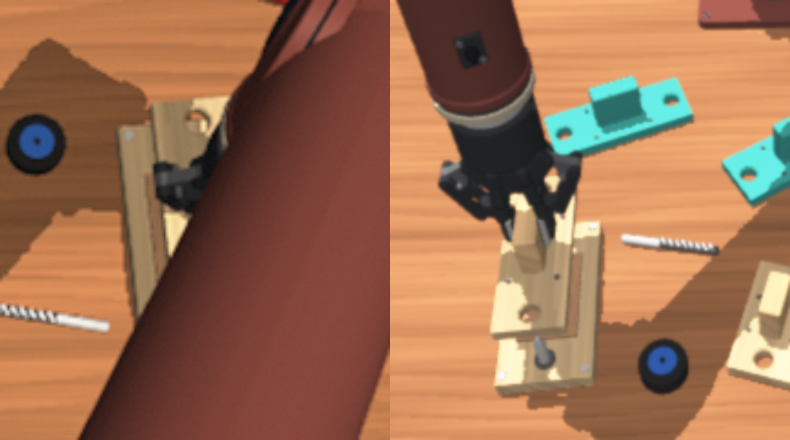

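The crop shows the plate held level over the board. In the scene view, its near hole at about (529,313) lines up with the pin at (543,352) below. The fit says it is off by about 1 mm and under 1°. Lowering gently.

>>> arm_command(targets=[0.001,-0.001,-0.01,0,0,0,0.015,0,0,-0.01,0,0,0,0.015,0,0,-0.008,0,0,0,0.015,0,0,-0.008,0,0,0,0.015,0,0,0,0,0,0,0.015])

```text
time_s: 6.05
tool_pos: [0.5507, -0.2569, 0.0707]
eef_rot: [0.114, -3.137, -0.001]
ft_force: [0.4, -0.0, -2.0]
gripper_width: 0.0232
grasp_force: 59.6
```

>>> arm_command(targets=[0,0,-0.007,0,0,0,0.015,0,0,-0.007,0,0,0,0.015,0,0,-0.005,0,0,0,0.015,0,0,-0.003,0,0,0,0.015,0,0,0,0,0,0,0.015])

```text
time_s: 6.55
tool_pos: [0.5513, -0.2572, 0.0498]
eef_rot: [0.114, -3.139, -0.0]
ft_force: [-0.9, -0.2, -3.0]
gripper_width: 0.0233
grasp_force: 59.6
```

>>> arm_command(targets=[0,0,-0.002,0,0,0,0.015,0,0,-0.001,0,0,0,0.015,0,0,-0.001,0,0,0,0.015,0,0,0,0,0,0,0.015])

```text
time_s: 6.95
tool_pos: [0.5517, -0.2574, 0.0465]
eef_rot: [-0.114, 3.139, -0.0]
ft_force: [-0.4, 0.1, -0.3]
gripper_width: 0.0229
grasp_force: 59.9
```

>>> arm_command(targets=[0,0,0,0,0,0,0.085,0,0,0,0,0,0,0.085,0,0,0,0,0,0,0.085,0,0,0,0,0,0,0.085,0,0,0,0,0,0,0.085,0,0,0,0,0,0,0.085,0,0,0,0,0,0,0.085])

```text
time_s: 7.65
tool_pos: [0.5516, -0.2573, 0.0463]
eef_rot: [0.114, -3.14, 0.0]
ft_force: [-0.7, -0.4, 0.7]
gripper_width: 0.0851
grasp_force: 0.0
```

>>> arm_command(targets=[0,0,0.02,0,0,0,0.085,0,0,0.04,0,0,0,0.085,0,0,0.04,0,0,0,0.085,0,0,0.04,0,0,0,0.085,0,0,0.03,0,0,0,0.085,0,0,0,0,0,0,0.085,0,0,0,0,0,0,0.085])

```text
time_s: 8.35
tool_pos: [0.5518, -0.2573, 0.2167]
eef_rot: [-0.114, 3.138, -0.0]
ft_force: [-0.3, -0.8, -0.4]
gripper_width: 0.0851
grasp_force: 0.0
```

```bash
python3 - <<'E'
from h import *
pose()
p,d=snap("scene","scene3")
P,u,v=world("scene",d,d>0)
J=P[(abs(P[:,0]-.551)<.13)&(abs(P[:,1]+.256)<.085)]
Q=J[(J[:,2]>.025)&(J[:,2]<.04)]
fit(J,.0265,.04,"plate");fit(J,.068,.09,"handle");fit(J,.012,.03,"board")
A=np.c_[Q[:,:2],np.ones(len(Q))];print("plane",np.linalg.lstsq(A,Q[:,2],rcond=None)[0].round(3),np.median(Q[:,2]))
S=P[(abs(P[:,0]-.579)<.1)&(abs(P[:,1]+.01)<.075)];fit(S,.007,.017,"short")
b=cv2.imread("pics/scene3.png")[120:340,100:360]
cv2.imwrite("pics/c3.png",cv2.resize(b,(680,576)))
E
```

```text
t 8.35 tcp [ 0.5518 -0.2573  0.2167] yang 94.2 zz [ 0.001 -0.    -1.   ] q [-0.13  0.28  0.61  1.62 -0.17  1.29  2.15] f [-0.3 -0.8 -0.4] w 0.08509055227136672 0.0
plate 2110 c [ 554.4 -257.3] size [183.3  71.5] ang 4.0 mean [ 568.3 -253.7   32.1]
handle 364 c [ 554.4 -257. ] size [61.4 25.2] ang 4.1 mean [ 557.7 -255.8   76.1]
board 1579 c [ 554.7 -257.7] size [191.5 100.7] ang 4.0 mean [ 576.3 -248.6   18.2]
plane [-0.    -0.003  0.032] 0.03211563909998954
short 1464 c [571.5 -39.6] size [129.2 137.4] ang -16.3 mean [589.6 -12.8  10.1]
```

View pics/c3.png

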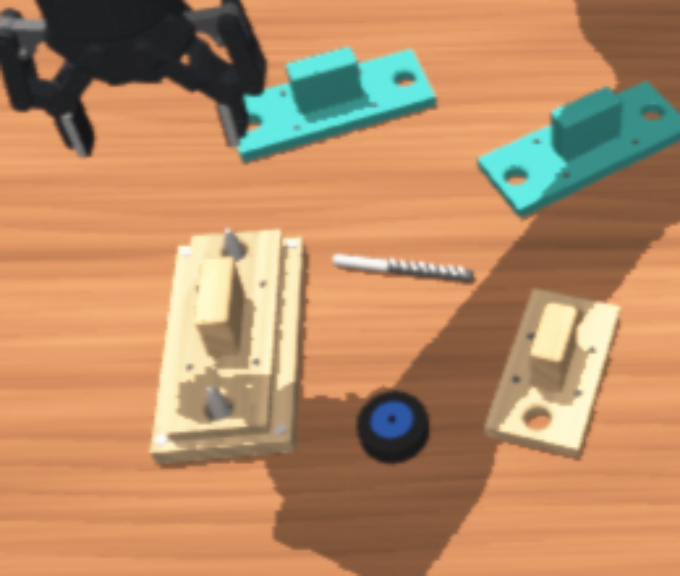

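The plate lies flat on the deck with both pins through its holes at (233,243) and (217,400). The gripper is clear and the short plate hasn't moved, so I'm handing in.

```bash
python3 -c "
from plant import r
print(r.hand_in())"
```

```text
the job is handed in; nothing more can be done
None
```

The long plate is fully down and flat on the deck with both pins through its holes (within about 1 mm and 1° by the camera), the gripper is clear, the short plate is untouched, and the job is handed in; no verdict came back.

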